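# Hang the rinsing basket in the celadon grading cup

## Robot

A 6-joint arm with a two-finger parallel gripper is mounted at the origin on the work surface. World frame = base frame: x ahead of the robot, y to its left, z up, the work surface at z = 0. Lengths are in m, angles in rad, forces in N, time in s.
With the tool pointing down it reaches from about 0.25 to 0.8 m from the base axis. Payload 8.5 kg.
Tool frame: the origin (TCP) lies on the centre line of the jaws, within the pads' length; the fingertips stand 11 mm ahead of it and the grasp point (between the pads) lies 8 mm behind it; z points along the fingers, y is the direction in which the jaws open and shut (so a half turn about z gives the same grasp; the last joint's range is limited). The gripper opens to 85 mm and grips with 20 to 120 N. Pads are 22 mm wide; open, the fingers measure 114 mm over their backs; the gripper's body (76 mm by 85 mm) begins 54 mm behind the grasp point. The pads swing forward as they close: fully open they stand 13 mm farther back than shut.
Start: joints at [1.222, 0.238, -0.013, 1.319, 0, 1.571], TCP at [0.179, 0.493, 0.242] pointing down, gripper open.
Joint ranges: [-2.66, 2.66], [-1.03, 1.9], [-1.14, 1.46], [-1.82, 2.27], [-1.45, 1.34], [-3.14, 3.14]. Speed limits (rad/s): [2.22, 2.22, 2.79, 3.14, 3.14, 3.14].

## Interface

Orientations are given as a unit quaternion [x, y, z, w].
In Python, from bench import robot, vision gives the robot as it stands. The module is installed in compiled form; this text tells all that it offers.
- The arm moves only by the shell command python3 -m pendant 'ROWS'. ROWS is JSON, a list of rows, each a list of 7 numbers: the turn, a rotation vector about the tool's x, y, z in degrees, then the shift along the tool's x, y, z in units of 40 mm (1.0 is 40 mm), then the opening, from 0 (shut) to 1 (fully open). In form: [[wx, wy, wz, tx, ty, tz, jaw], ...]. A call has 1 to 10 rows; each row shifts and turns the commanded pose from where the row before left it, along the tool's axes as they then stand; what a row does not reach is not made up. A row lasts 1/8 s, in which the tool goes at most 62.5 mm and 10.7 degrees, less where a joint would pass 70% of its speed; a pose out of reach is approached as far as the arm can. A call is refused whole if a number of a shift passes 1 or a number of a turn 10.7, either way. A call with a gripper value outside its range is refused whole. The fingers move at their own pace and stop on an object; the grip force is fixed at half the most. Time passes only in rows, so rows that do not move let the fingers close. It gives the time, the measured TCP pose, the force and the opening at its end, in the units of the state.
- robot.read_state(): the state, without advancing time (a new reading comes with each control period).
- vision.get_image(name): name is "scene" or "top"; returns (picture, depth): 400x640x3 uint8, blue, green, red; 400x640 float32, m along the optical axis (not along the pixel's ray), 0 where there is no reading.
- vision.camera_params(name): a dict with "fx", "fy", "cx", "cy" (pixels), "k1" (the pictures are not rectified: a ray, as slopes to the right and down, at radius r is drawn at 1 + k1 r^2 times it, then the intrinsics apply), "R" (3x3) and "t" (3): a world point X has camera coordinates R X + t. Camera axes: x right, y down, z forward; pixel columns grow to the right and rows downward; lengths in m; the calibration is good to about 2 mm. A picture is of the moment at which its call begins. camera_params takes no time and is no camera call.
- robot.job_done(): hands the job in, once; it reports no verdict.
The state is a dict: "time": time; "joint_pos": joint angles; "joint_vel": joint speeds; "tau": joint torques, N m; "eef_pos": TCP position; "orientation": TCP orientation; "ft_force": force on the tool from outside, world axes, zero at the start; "torque": the same for the moment, N m; "width": finger opening in m.
Only numpy, scipy, OpenCV 4.12 (cv2) and the standard library are available. Lean on these libraries where they do the work, as an engineer would, in place of code of your own. Each camera call takes 0.05 s, during which the arm holds its last target. There are 200 camera calls.

## Task

Hang the small brass basket that has a bent lip inside the celadon green cup: hook its lip over the cup's rim, at any place around it, so that the basket hangs inside the cup with the tip of the lip outside, then let go and leave it at rest. Leave the green cup and the white cup standing where they are; the similar basket without a lip is not wanted.

Things in the scene. Friction and masses are not known exactly. Their poses are not given: they have to be found in the camera images.
- basket: Loose brass basket, 0.14 kg, upright. Origin: centre of underside; z up; lip on its +x side, at first facing away from the robot (within 70 degrees). Box 48 (x) by 36 (y), walls 45 high, all mm. Dark wood grip bar above the origin, 12 thick in x, 38 long in y, heights 110 to 126: pinch it across x. +x wall: 36 wide, outer face x = 24, rises to 83, bends into the lip. A lookalike without lip stands farther off.
- lip_tip (a point): Middle of the lower end of the lip's tongue; in the basket's frame x = 49.5 mm, y = 0, z = 58 mm. The lip is 24 mm wide: from the +x wall a level bridge, underside at height 80 mm, reaches out to x = 51 mm; the 3 mm tongue (inner face x = 48 mm) points down from it. The slot between wall and tongue, 24 mm wide, takes the cup's rim.
- green_cup: Celadon green ceramic cup, loose, 0.9 kg, round, straight-sided, open on top, upright, left or right of the basket. Outer diameter 140 mm, wall 6 mm, height 115 mm, inner floor 6 mm up. Origin: centre of its underside, z up. The basket hung on its rim has its underside about 35 mm above the cup's and leans up to 15 degrees.
- white_cup: White ceramic cup of the same shape and size, upright, on the other side of the basket; not to be used or moved. Origin: centre of its underside, z up.
There are look-alikes about, which are no part of the job. Leave any orange or red look-alike of the green_cup alone.

How it is judged:
By the outcome, as a careful person would: the job done as asked, in the order asked, and still so for the second after the job is handed in, with the robot touching nothing.
It also fails if it takes over 42 s, if anything falls off the work surface, if the arm or the gripper's body presses on something with over 40 N, if the wrist force passes 120 N, or if a joint passes its speed limit or range.

## Working session

There is one attempt and no reset: what is moved stays moved. The work goes in short steps, Python scripts to look and compute and a shell command to move; the robot and the scene stay as the last step left them, time stands still between calls to the robot, and variables do not carry over. Pictures are saved under pics/ and viewed, about 8 in all and at most 12, crops included, and the job is handed in when it is done.

```bash
mkdir -p pics
cat > h.py <<'E'
import numpy as np, cv2
from bench import robot, vision
def grab(n):
    im,d=vision.get_image(n); np.savez(f'/tmp/{n}.npz',im=im,d=d); return im,d
def load(n):
    z=np.load(f'/tmp/{n}.npz'); return z['im'],z['d']
def rays(n,uv):
    p=vision.camera_params(n)
    K=np.array([[p['fx'],0,p['cx']],[0,p['fy'],p['cy']],[0,0,1.]])
    x=cv2.undistortPoints(np.array(uv,float).reshape(-1,1,2),K,np.array([p['k1'],0,0,0.]))[:,0]
    return np.c_[x,np.ones(len(x))],np.array(p['R']),np.array(p['t'])
def onplane(n,uv,z):
    r,R,t=rays(n,uv); d=r@R; c=-R.T@t
    return c+d*((z-c[2])/d[:,2])[:,None]
def bydepth(n,uv,d):
    r,R,t=rays(n,uv); return (r*np.array(d)[:,None]-t)@R
def proj(n,X):
    p=vision.camera_params(n); K=np.array([[p['fx'],0,p['cx']],[0,p['fy'],p['cy']],[0,0,1.]])
    return cv2.projectPoints(np.array(X,float).reshape(-1,1,3),cv2.Rodrigues(np.array(p['R']))[0],np.array(p['t']),K,np.array([p['k1'],0,0,0.]))[0][:,0]
def cloud(n):
    im,d=load(n); v,u=np.mgrid[:400,:640]
    return bydepth(n,np.c_[u.ravel(),v.ravel()],d.ravel()).reshape(400,640,3)
E
python3 - <<'E'
from h import *
for n in('scene','top'):
    im,d=grab(n); cv2.imwrite(f'pics/{n}0.png',im); p=vision.camera_params(n); print(n,p, -np.array(p['R']).T@p['t'])
print(robot.read_state())
E
```

```text
scene {'fx': 401.8304005172277, 'fy': 401.8304005172277, 'cx': 314.2592322462761, 'cy': 195.16134101222227, 'k1': 0.02299215933048546, 'R': array([[ 0.98632176,  0.16470422, -0.00647305],
       [ 0.11980332, -0.743301  , -0.65814192],
       [-0.11321018,  0.6483642 , -0.75286607]]), 't': array([-0.4473806 ,  0.10855064,  1.11008094])} [ 0.55392896 -0.56536547  0.90428808]
top {'fx': 375.7419238453938, 'fy': 375.7419238453938, 'cx': 315.6173901212972, 'cy': 195.55434971316564, 'k1': -0.07678817499323672, 'R': array([[-0.02495344, -0.99924184, -0.02988425],
       [-0.99925052,  0.02581626, -0.02884301],
       [ 0.02959264,  0.02914212, -0.99913713]]), 't': array([0.15461918, 0.4081313 , 1.07937916])} [0.37974202 0.11251013 1.09484022]
{'time': 0.1, 'joint_pos': array([ 1.22197814e+00,  2.38720698e-01, -1.41888810e-02,  1.31921873e+00,
       -2.12390355e-06,  1.57079513e+00]), 'joint_vel': array([-0.00115407, -0.000555  ,  0.00144048,  0.00033394, -0.00046828,
        0.00065201]), 'tau': array([ 3.27497321e-05, -5.39719391e+01,  3.46998417e+01,  1.33725861e-02,
       -4.52745689e-05, -5.06696040e-06]), 'eef_pos': array([0.17930988, 0.49302788, 0.24173459]), 'orientation': array([ 1.73525598e-01,  9.84829134e-01, -6.56072969e-04, -1.14521696e-04]), 'ft_force': array([ 0.83496717,  0.05478911, -0.63062617]), 'torque': array([0.01177775, 0.01376976, 0.02673182]), 'width': 0.0856009061489557}
```

View pics/scene0.png

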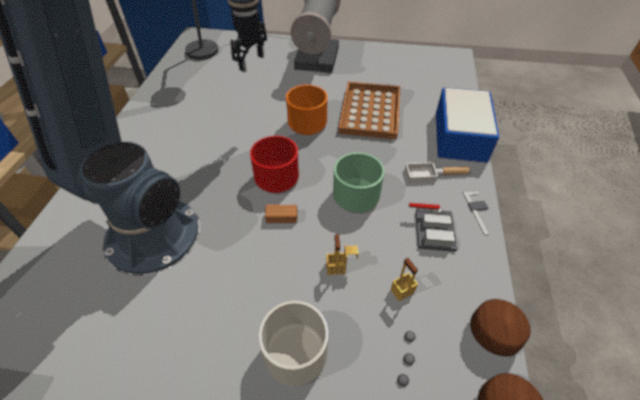

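View pics/top0.png

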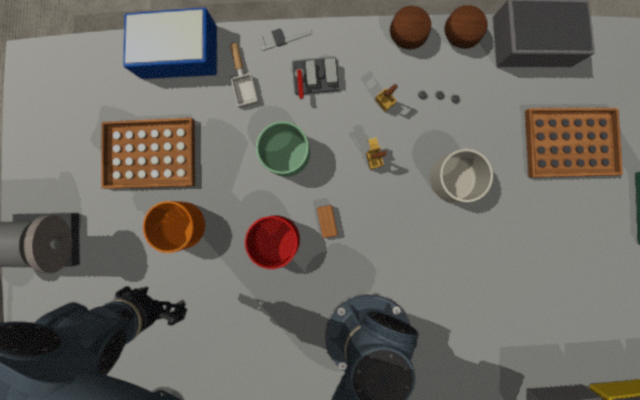

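Pictures 1–2. Basket candidates: A at scene (338,260) / top (375,155), with a brass plate at scene (352,250) / top (374,142), nearer the robot; B at scene (405,285) / top (388,98), farther off. Cups: green at scene (358,182) / top (283,148), white at top (467,176); red at top (272,241) and orange at top (174,226) are to be left alone. I choose A and will check it in a crop.

Run:
```python
from h import *
im,_=load('scene'); im2,_=load('top')
a=cv2.resize(im[215:305,310:440],None,fx=6,fy=6,interpolation=cv2.INTER_CUBIC)[:, :780]
b=cv2.resize(im2[75:180,340:420],None,fx=5,fy=5,interpolation=cv2.INTER_CUBIC)
a=cv2.resize(im[225:305,310:390],(400,400),interpolation=cv2.INTER_CUBIC)
b=cv2.resize(im2[120:180,345:405],(400,400),interpolation=cv2.INTER_CUBIC)
cv2.imwrite('pics/crop1.png',np.hstack([a,b]))
for n,box in(('scene',(225,305,310,380)),('top',(128,172,350,400))):
    im,d=load(n); C=cloud(n); hsv=cv2.cvtColor(im,cv2.COLOR_BGR2HSV)
    m=np.zeros((400,640),bool); m[box[0]:box[1],box[2]:box[3]]=1
    brass=m&(hsv[...,1]>150)&(hsv[...,0]>17)&(hsv[...,0]<32)
    wood=m&(hsv[...,1]>90)&(hsv[...,0]<15)&(C[...,2]>.08)
    lip=brass&(C[...,2]>.07)
    for k,q in(('brass',brass),('wood',wood),('lip',lip)):
        ys,xs=np.where(q); P=C[q]; print(n,k,len(xs),xs.mean() if len(xs) else 0,ys.mean() if len(ys) else 0,np.median(P,0).round(4),P.min(0).round(3),P.max(0).round(3))
        if k!='brass' and len(xs):
            z=.126 if k=='wood' else .083
            r=cv2.minAreaRect(np.c_[xs,ys].astype(np.float32)); 
            print('  corners@z',onplane(n,cv2.boxPoints(r),z)[:,:2].round(4).tolist(),'mean',onplane(n,[[xs.mean(),ys.mean()]],z).round(4))
    for nm,rng in(('green',((60,40),(92,255))),):
        g=(hsv[...,0]>60)&(hsv[...,0]<95)&(hsv[...,1]>50)&(C[...,2]>.107)&(C[...,2]<.123)
        P=C[g][:,:2]; A=np.c_[2*P,np.ones(len(P))]; 
        P=P[(abs(P-np.median(P,0))<.1).all(1)]; A=np.c_[2*P,np.ones(len(P))]
        s=np.linalg.lstsq(A,(P**2).sum(1),rcond=None)[0]; print(n,'green',len(P),s[:2],np.sqrt(s[2]+s[0]**2+s[1]**2), C[g][:,2].mean())
```

```text
scene brass 251 336.76892430278883 261.48605577689244 [ 0.5157 -0.0388  0.0376] [ 0.492 -0.565  0.001] [ 0.554 -0.005  0.904]
scene wood 53 336.9811320754717 241.75471698113208 [ 0.513  -0.0298  0.1268] [ 0.506 -0.047  0.12 ] [ 0.52  -0.01   0.129]
  corners@z [[0.5048, -0.0115], [0.5128, -0.009], [0.5214, -0.0477], [0.5135, -0.05]] mean [[ 0.513  -0.0291  0.126 ]]
scene lip 44 340.6136363636364 253.8409090909091 [ 0.5189 -0.0429  0.0842] [ 0.513 -0.565  0.07 ] [ 0.554 -0.012  0.904]
  corners@z [[0.5071, -0.0256], [0.546, -0.0095], [0.5537, -0.0371], [0.5155, -0.0528]] mean [[ 0.5239 -0.0329  0.083 ]]
scene green 195 [0.54104526 0.22338259] 0.06575247873526674 0.11254491654489635
top brass 245 373.6530612244898 154.83265306122448 [ 0.5163 -0.0216  0.0447] [ 0.485 -0.045  0.001] [ 0.558 -0.004  0.122]
top wood 65 378.7692307692308 154.01538461538462 [ 0.5113 -0.0255  0.1278] [ 0.504 -0.044  0.122] [ 0.519 -0.007  0.132]
  corners@z [[0.5143, -0.0057], [0.5208, -0.0427], [0.5092, -0.0446], [0.5028, -0.0076]] mean [[ 0.5116 -0.0251  0.126 ]]
top lip 82 373.109756097561 145.8780487804878 [ 0.5419 -0.0161  0.0852] [ 0.502 -0.031  0.071] [ 0.558 -0.006  0.122]
  corners@z [[0.5582, -0.0059], [0.5589, -0.0293], [0.5051, -0.0305], [0.5044, -0.0072]] mean [[ 0.5399 -0.0167  0.083 ]]
top green 238 [0.53807901 0.22631209] 0.0659056374224987 0.11543255658808296
```

View pics/crop1.png

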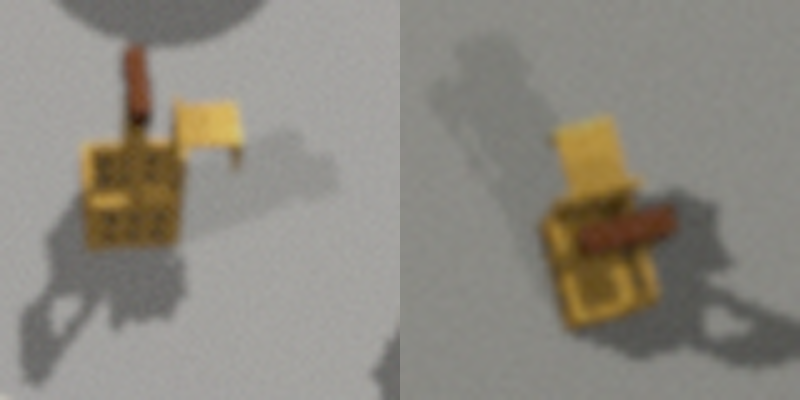

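Picture 3: A clearly has the lip (bright plate at crop (210,125) left, (590,155) right), pointing away from the robot. Bar centre ≈ (0.512, −0.027), basket yaw ≈ +11°, green cup centre ≈ (0.5395, 0.225). First I turn the tool 59°.

```bash
python3 -m pendant '[[0,0,9.8,0,0,0,0.6],[0,0,9.8,0,0,0,0.6],[0,0,9.8,0,0,0,0.6],[0,0,9.8,0,0,0,0.6],[0,0,9.8,0,0,0,0.6],[0,0,10,0,0,0,0.6],[0,0,0,0,0,0,0.6]]'
python3 -m pendant '[[0,0,0,-0.9,0.36,0,0.6],[0,0,0,-0.9,0.36,0,0.6],[0,0,0,-0.9,0.36,0,0.6],[0,0,0,-0.9,0.36,0,0.6],[0,0,0,-0.9,0.36,0,0.6],[0,0,0,-0.9,0.36,0,0.6],[0,0,0,-0.9,0.36,0,0.6],[0,0,0,-0.9,0.36,0,0.6],[0,0,0,-0.9,0.36,0,0.6],[0,0,0,0,0,0,0.6]]'
cat > go.py <<'E'
import sys,numpy as np
from scipy.spatial.transform import Rotation as R
from h import robot
s=robot.read_state(); r=R.from_quat(s['orientation']).as_matrix()
print('t',s['time'],'eef',s['eef_pos'].round(4),'w',round(s['width'],4),'F',s['ft_force'].round(2),'ang y',np.degrees(np.arctan2(r[1,1],r[0,1])).round(2),'j',s['joint_pos'].round(2))
print('z',r[:,2].round(3))
if len(sys.argv)>3: print('units',(r.T@(np.array(sys.argv[1:4],float)-s['eef_pos'])/.04).round(3))
E
python3 go.py .512 -.027 .242
```

```text
time: 0.98
eef_pos: [0.1794, 0.4932, 0.242]
orientation: [0.636, 0.772, -0.0, 0.0]
ft_force: [-0.2, 0.1, -0.2]
width: 0.0513
time: 2.22
eef_pos: [0.3694, 0.1984, 0.2423]
orientation: [0.636, 0.772, -0.0, 0.0]
ft_force: [-0.6, -0.0, 0.2]
width: 0.0518
t 2.225 eef [0.3694 0.1984 0.2423] w 0.0518 F [-0.57 -0.01  0.2 ] ang y 11.06 j [ 0.49  0.06 -0.23  1.28 -0.    1.87]
z [ 0. -0. -1.]
units [-6.214  2.418  0.009]
```

```bash
python3 -m pendant '[[0,0,0,-0.9,0.35,0,0.6],[0,0,0,-0.9,0.35,0,0.6],[0,0,0,-0.9,0.35,0,0.6],[0,0,0,-0.9,0.35,0,0.6],[0,0,0,-0.9,0.35,0,0.6],[0,0,0,-0.9,0.35,0,0.6],[0,0,0,-0.8,0.32,0,0.6],[0,0,0,0,0,0.5,0.6],[0,0,0,0,0,0.8,0.6],[0,0,0,0,0,0,0.6]]'
python3 go.py .512 -.027 .110
python3 - <<'E'
from h import *
a,_=grab('scene'); b,_=grab('top')
a=cv2.resize(a[190:290,290:390],(400,400),interpolation=cv2.INTER_CUBIC)
b=cv2.resize(b[110:190,335:415],(400,400),interpolation=cv2.INTER_CUBIC)
cv2.imwrite('pics/crop2.png',np.hstack([a,b]))
E
```

```text
time: 3.48
eef_pos: [0.5095, -0.0241, 0.1885]
orientation: [0.635, 0.773, -0.001, -0.002]
ft_force: [0.2, -0.1, 0.8]
width: 0.0509
t 3.475 eef [ 0.5095 -0.0241  0.1885] w 0.0509 F [ 0.21 -0.05  0.76] ang y 11.19 j [-0.05  0.24 -0.15  1.18  0.    1.33]
z [-0.004  0.    -1.   ]
units [-0.086  0.057  1.962]
```

View pics/crop2.png

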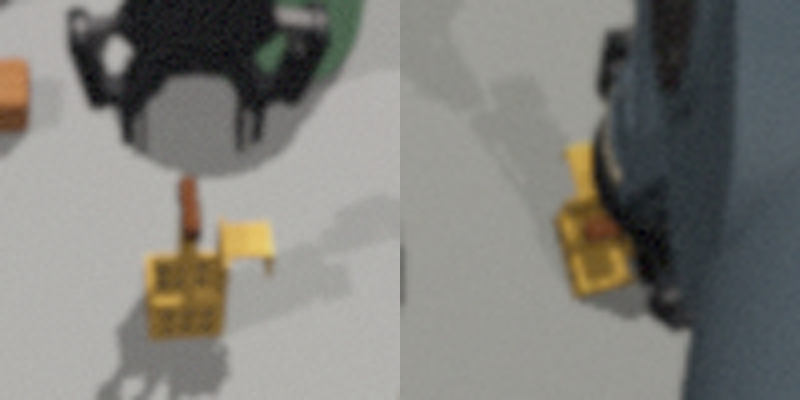

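Picture 4: the fingers (crop (125,120) and (245,130)) straddle the bar at (190,205), and the basket is untouched. Next: descend, close, look at the numbers.

```bash
python3 -m pendant '[[0,0,0,-0.09,0.06,0.5,0.6],[0,0,0,0,0,0.5,0.6],[0,0,0,0,0,0.4,0.6],[0,0,0,0,0,0.3,0.6],[0,0,0,0,0,0.2,0.6],[0,0,0,0,0,0,0.6],[0,0,0,0,0,0,0],[0,0,0,0,0,0,0],[0,0,0,0,0,0,0],[0,0,0,0,0,0,0]]'
python3 -m pendant '[[0,0,0,0,0,0,0],[0,0,0,0,0,0,0]]'
python3 go.py
```

```text
time: 4.82
eef_pos: [0.5139, -0.0279, 0.1148]
orientation: [0.636, 0.772, 0.0, 0.0]
ft_force: [-1.8, 0.5, 5.3]
width: 0.0107
time: 5.08
eef_pos: [0.5139, -0.0279, 0.1148]
orientation: [0.636, 0.772, 0.0, 0.0]
ft_force: [-2.3, 1.4, 5.6]
width: 0.0105
t 5.075 eef [ 0.5139 -0.0279  0.1148] w 0.0105 F [-2.31  1.43  5.64] ang y 11.01 j [-0.05  0.3  -0.27  1.    0.    1.32]
z [ 0. -0. -1.]
```

```bash
python3 -m pendant '[[0,0,0,0,0,-0.2,0],[0,0,0,0,0,-0.4,0],[0,0,0,0,0,-0.6,0],[0,0,0,0,0,-0.7,0],[0,0,0,0,0,-0.7,0],[0,0,0,0,0,-0.6,0],[0,0,0,0,0,-0.4,0],[0,0,0,0,0,-0.2,0],[0,0,0,0,0,0,0]]'
python3 go.py .5720 .2297 .265
python3 - <<'E'
from h import *
a,_=grab('scene'); b,_=grab('top')
a=cv2.resize(a[160:280,280:400],(400,400),interpolation=cv2.INTER_CUBIC)
b=cv2.resize(b[100:200,335:435],(400,400),interpolation=cv2.INTER_CUBIC)
cv2.imwrite('pics/crop3.png',np.hstack([a,b]))
E
```

```text
time: 6.2
eef_pos: [0.5141, -0.028, 0.2666]
orientation: [0.636, 0.772, 0.0, 0.0]
ft_force: [0.5, 0.6, -0.7]
width: 0.0106
t 6.2 eef [ 0.5141 -0.028   0.2666] w 0.0106 F [ 0.46  0.63 -0.68] ang y 11.01 j [-0.05  0.21  0.02  1.37 -0.    1.32]
z [ 0.001 -0.    -1.   ]
units [6.046 2.65  0.039]
```

View pics/crop3.png

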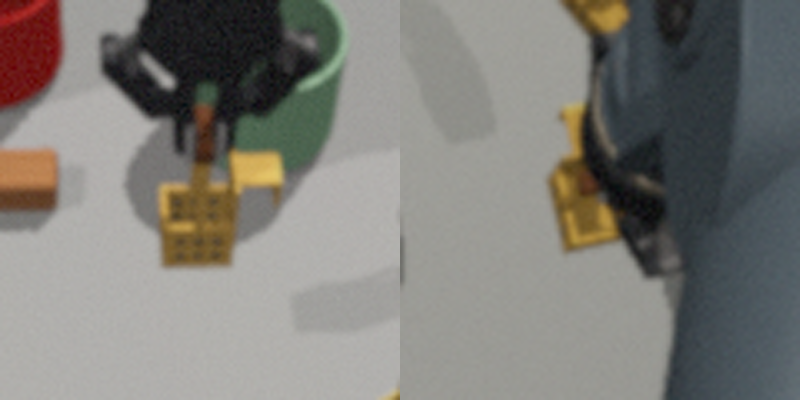

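Picture 5: the basket hangs upright in the jaws, lip at crop (258,170), clear of the table. I carry it over the green cup.

```bash
python3 -m pendant '[[0,0,0,0.3,0.1,0,0],[0,0,0,0.6,0.3,0,0],[0,0,0,0.8,0.35,0,0],[0,0,0,0.9,0.4,0,0],[0,0,0,0.9,0.4,0,0],[0,0,0,0.9,0.4,0,0],[0,0,0,0.8,0.3,0,0],[0,0,0,0.5,0.2,0,0],[0,0,0,0.33,0.15,0,0],[0,0,0,0,0,0,0]]'
python3 -m pendant '[[0,0,0,0,0,0,0],[0,0,0,0,0,0,0]]'
python3 go.py .570 .229 .265
python3 - <<'E'
from h import *
for n in('scene','top'):
    im,d=grab(n); C=cloud(n); hsv=cv2.cvtColor(im,cv2.COLOR_BGR2HSV)
    g=(hsv[...,0]>60)&(hsv[...,0]<95)&(hsv[...,1]>50)&(C[...,2]>.107)&(C[...,2]<.123)
    P=C[g][:,:2]; P=P[(abs(P-[.54,.225])<.08).all(1)]; A=np.c_[2*P,np.ones(len(P))]
    s=np.linalg.lstsq(A,(P**2).sum(1),rcond=None)[0]; print(n,'green',len(P),s[:2],np.sqrt(s[2]+s[0]**2+s[1]**2))
    b=(hsv[...,1]>130)&(hsv[...,0]>17)&(hsv[...,0]<32)&(abs(C-[.59,.23,.234])<[.05,.05,.01]).all(2)
    ys,xs=np.where(b)
    if len(xs)>5:
        Q=onplane(n,np.c_[xs,ys],.266-.1148+.083)
        e=np.array([.9816,.1908]);o=np.array([.57,.229]); q=Q[:,:2]-o
        print(n,'bridge x',np.percentile(q@e,[2,50,98]).round(4),'y',np.percentile(q@[-.1908,.9816],[2,50,98]).round(4),'z',np.median(C[b][:,2]))
    c=proj(n,[[.555,.227,.15]])[0].astype(int); r=60 if n=='scene' else 50
    cc=cv2.resize(im[c[1]-r:c[1]+r,c[0]-r:c[0]+r],(400,400),interpolation=cv2.INTER_CUBIC)
    o=cc if n=='scene' else np.hstack([o_,cc]); o_=cc
cv2.imwrite('pics/crop4.png',o)
E
```

```text
time: 7.55
eef_pos: [0.57, 0.2292, 0.2659]
orientation: [0.636, 0.772, -0.0, -0.0]
ft_force: [-0.2, -0.7, -2.3]
width: 0.011
time: 7.8
eef_pos: [0.57, 0.2278, 0.2665]
orientation: [0.636, 0.771, -0.0, 0.0]
ft_force: [0.6, 0.2, -1.0]
width: 0.0107
t 7.8 eef [0.57   0.2278 0.2665] w 0.0107 F [ 0.58  0.15 -1.02] ang y 10.95 j [ 0.38  0.39  0.27  1.45 -0.    1.76]
z [ 0. -0. -1.]
units [0.031 0.007 0.038]
scene green 211 [0.540798   0.22382748] 0.06596931149000376
scene bridge x [-0.003   0.0308  0.0514] y [-0.0256 -0.0013  0.0147] z 0.2352462018242615
top green 0 [0. 0.] 0.0
```

View pics/crop4.png

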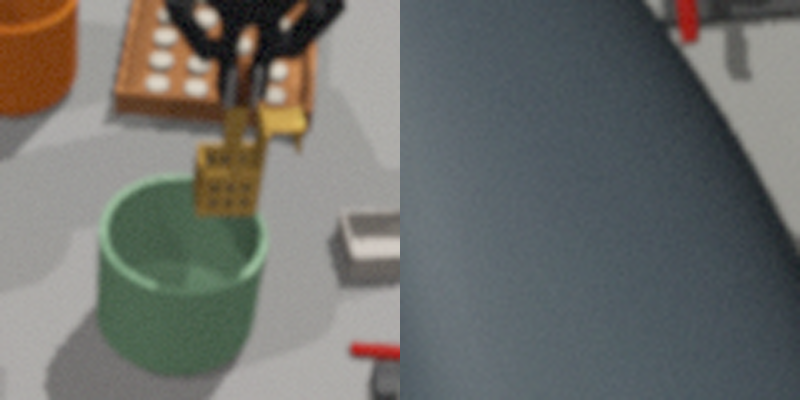

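Picture 6: the basket is over the green cup's far side; the bridge's outer edge measures 51 mm from the TCP, as expected, and the cup centre is (0.541, 0.224). I descend until the tongue is just above the rim.

```bash
python3 -m pendant '[[0,0,0,0.04,0.03,0.2,0],[0,0,0,0,0,0.4,0],[0,0,0,0,0,0.4,0],[0,0,0,0,0,0.4,0],[0,0,0,0,0,0.4,0],[0,0,0,0,0,0.3,0],[0,0,0,0,0,0.15,0],[0,0,0,0,0,0,0],[0,0,0,0,0,0,0]]'
python3 go.py .571 .23 .1515
python3 - <<'E'
from h import *
n='scene'; im,d=grab(n)
c=proj(n,[[.57,.227,.13]])[0].astype(int); r=45
cv2.imwrite('pics/crop5.png',cv2.resize(im[c[1]-r:c[1]+r,c[0]-r:c[0]+r],(500,500),interpolation=cv2.INTER_CUBIC))
E
```

```text
time: 9.02
eef_pos: [0.5711, 0.2306, 0.1768]
orientation: [0.636, 0.772, 0.0, 0.0]
ft_force: [0.8, -0.4, -1.7]
width: 0.0107
t 9.025 eef [0.5711 0.2306 0.1768] w 0.0107 F [ 0.77 -0.45 -1.75] ang y 11.01 j [ 0.38  0.42  0.09  1.24 -0.    1.76]
z [ 0.001  0.    -1.   ]
units [-0.014 -0.007  0.633]
```

View pics/crop5.png

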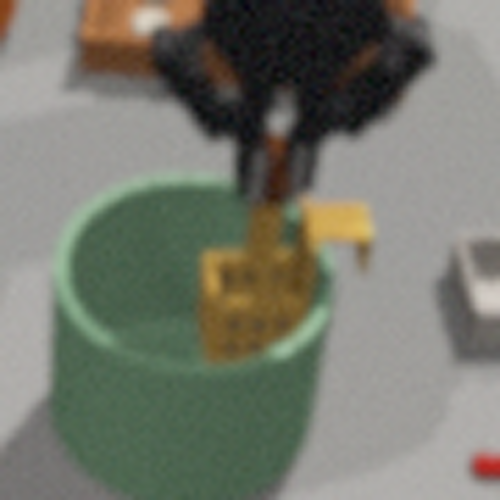

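Picture 7: the basket is inside the wall and the tongue (365,255) is outside the rim at (325,285). I lower it to seating.

```bash
python3 -m pendant '[[0,0,0,0,0,0.15,0],[0,0,0,0,0,0.15,0],[0,0,0,0,0,0.15,0],[0,0,0,0,0,0.1,0],[0,0,0,0,0,0.04,0],[0,0,0,0,0,0,0],[0,0,0,0,0,0,0]]'; python3 go.py .571 .23 .1498
```

```text
time: 9.95
eef_pos: [0.571, 0.2305, 0.1529]
orientation: [0.636, 0.772, 0.0, 0.0]
ft_force: [-0.0, 0.1, -2.1]
width: 0.0107
t 9.95 eef [0.571  0.2305 0.1529] w 0.0107 F [-0.02  0.08 -2.07] ang y 11.01 j [ 0.38  0.43  0.04  1.18 -0.    1.76]
z [ 0.  0. -1.]
units [-0.013 -0.002  0.077]
```

```bash
python3 -m pendant '[[0,0,0,0,0,0.05,0],[0,0,0,0,0,0,0],[0,0,0,0,0,0,0]]'; python3 go.py .571 .23 .1498;  python3 -m pendant '[[0,0,0,0,0,0.03,0],[0,0,0,0,0,0,0],[0,0,0,0,0,0,0]]'; python3 go.py
```

```text
time: 10.32
eef_pos: [0.5708, 0.2305, 0.1507]
orientation: [0.636, 0.772, -0.0, 0.0]
ft_force: [0.2, 0.1, -1.5]
width: 0.0104
t 10.325 eef [0.5708 0.2305 0.1507] w 0.0104 F [ 0.16  0.06 -1.52] ang y 11.02 j [ 0.38  0.43  0.04  1.18 -0.    1.76]
z [-0. -0. -1.]
units [-0.013  0.002  0.022]
time: 10.7
eef_pos: [0.5709, 0.2305, 0.1498]
orientation: [0.636, 0.772, 0.0, 0.0]
ft_force: [-1.5, -1.3, 3.1]
width: 0.0108
t 10.7 eef [0.5709 0.2305 0.1498] w 0.0108 F [-1.46 -1.34  3.05] ang y 11.01 j [ 0.38  0.43  0.04  1.17 -0.    1.76]
z [ 0.  0. -1.]
```

Contact is felt (+3 N). Release in stages.

```bash
python3 -m pendant '[[0,0,0,0,0,0,0.2],[0,0,0,0,0,0,0.25],[0,0,0,0,0,0,0.35],[0,0,0,0,0,0,0.5],[0,0,0,0,0,0,0.65],[0,0,0,0,0,0,0.7],[0,0,0,0,0,0,0.7]]'; python3 -m pendant '[[0,0,0,0,0,-0.2,0.7],[0,0,0,0,0,-0.3,0.7],[0,0,0,0,0,-0.4,0.7],[0,0,0,0,0,-0.6,0.7],[0,0,0,0,0,-0.8,0.7],[0,0,0,0,0,-0.8,0.7],[0,0,0,0,0,-0.5,0.7],[0,0,0,0,0,0,0.7]]';python3 -m pendant '[[0,0,0,-0.9,0,0,0.7],[0,0,0,-0.9,0,0,0.7],[0,0,0,-0.9,0,0,0.7],[0,0,0,-0.9,0,0,0.7],[0,0,0,-0.9,0,0,0.7],[0,0,0,-0.6,0,0,0.7],[0,0,0,0,0,0,0.7],[0,0,0,0,0,0,0.7]]'
python3 go.py
python3 - <<'E'
from h import *
im,_=grab('scene'); b,_=grab('top')
c=proj('scene',[[.56,.227,.1]])[0].astype(int); r=45
a=cv2.resize(im[c[1]-r:c[1]+r,c[0]-r:c[0]+r],(400,400),interpolation=cv2.INTER_CUBIC)
c=proj('top',[[.56,.227,.1]])[0].astype(int); r=50
b2=cv2.resize(b[c[1]-r:c[1]+r,c[0]-r:c[0]+r],(400,400),interpolation=cv2.INTER_CUBIC)
cv2.imwrite('pics/crop6.png',np.hstack([a,b2]))
for n in('scene','top'):
    im,d=load(n); C=cloud(n); hsv=cv2.cvtColor(im,cv2.COLOR_BGR2HSV)
    g=(hsv[...,0]>60)&(hsv[...,0]<95)&(hsv[...,1]>50)&(C[...,2]>.107)&(C[...,2]<.123)
    P=C[g][:,:2]; P=P[(abs(P-[.54,.225])<.08).all(1)]; A=np.c_[2*P,np.ones(len(P))]
    s=np.linalg.lstsq(A,(P**2).sum(1),rcond=None)[0]; print(n,'green',len(P),s[:2],np.sqrt(s[2]+s[0]**2+s[1]**2))
E
```

```text
time: 11.58
eef_pos: [0.5709, 0.2305, 0.1495]
orientation: [0.636, 0.772, -0.0, 0.0]
ft_force: [0.3, 0.3, -0.2]
width: 0.0599
time: 12.58
eef_pos: [0.5716, 0.2308, 0.296]
orientation: [0.636, 0.772, 0.002, 0.001]
ft_force: [-0.5, 0.6, -1.6]
width: 0.06
time: 13.58
eef_pos: [0.6095, 0.0307, 0.293]
orientation: [0.636, 0.772, -0.0, -0.0]
ft_force: [-0.4, 1.0, 0.4]
width: 0.0597
t 13.575 eef [0.6095 0.0307 0.293 ] w 0.0597 F [-0.41  0.98  0.41] ang y 11.01 j [0.05 0.38 0.32 1.51 0.   1.43]
z [-0.001  0.    -1.   ]
scene green 169 [0.54164736 0.22367968] 0.06651864985974912
top green 181 [0.5376748  0.22608077] 0.06569366604369573
```

View pics/crop6.png

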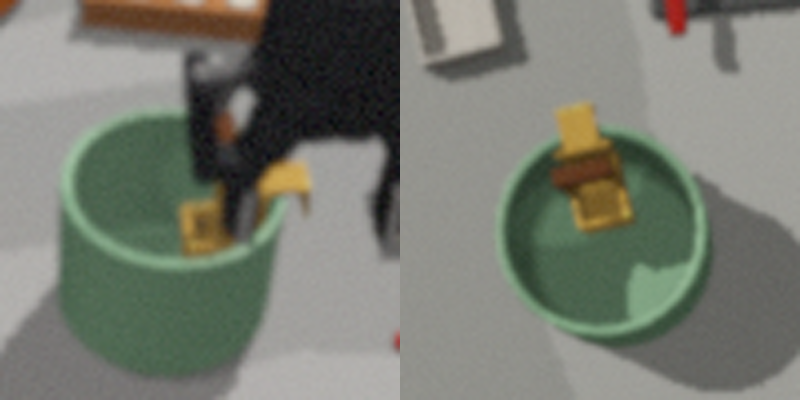

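Picture 8: the basket hangs inside, lip over the rim at (578,125) in the top view, tongue outside at (305,205) in the scene view, and the gripper is well away above. One quick numeric check that it is at rest, then hand in.

```bash
python3 -m pendant '[[0,0,0,-0.5,0,0,0.7],[0,0,0,0,0,0,0.7],[0,0,0,0,0,0,0.7],[0,0,0,0,0,0,0.7]]'
python3 - <<'E'
from h import *
A,_=load('top'); B,_=grab('top'); c=proj('top',[[.57,.227,.12]])[0].astype(int); s=np.s_[c[1]-30:c[1]+30,c[0]-30:c[0]+30]
print('mean diff',cv2.absdiff(A[s],B[s]).mean())
C=cloud('top'); hsv=cv2.cvtColor(B,cv2.COLOR_BGR2HSV)
b=(hsv[...,1]>130)&(hsv[...,0]>17)&(hsv[...,0]<32)&(abs(C-[.61,.235,.12])<[.03,.04,.03]).all(2)
print(b.sum(),np.median(C[b],0),C[b].max(0))
print(robot.job_done())
E
```

```text
time: 14.18
eef_pos: [0.6136, 0.0108, 0.2935]
orientation: [0.636, 0.772, -0.0, -0.0]
ft_force: [0.3, -0.0, 0.1]
width: 0.0595
mean diff 1.9089814814814814
112 [0.59963592 0.24012498 0.11918695] [0.61791031 0.25579768 0.12422045]
the job is handed in; nothing more can be done
None
```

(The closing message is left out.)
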